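# Unload the loose bench vise and back up its mounting bolt

## Robot

A 6-joint arm with a two-finger parallel gripper is mounted at the origin on the work surface. World frame = base frame: x ahead of the robot, y to its left, z up, the work surface at z = 0. Lengths are in m, angles in rad, forces in N, time in s.
With the tool pointing down it reaches from about 0.275 to 0.875 m from the base axis. Payload 12.5 kg.
Tool frame: the origin (TCP) lies between the finger pads, 19 mm behind the fingertips; this is the grasp point; z points along the fingers, y is the line along which they close (so a half turn about z gives the same grasp; the last joint's range is limited). The gripper opens to 85 mm and grips with 20 to 120 N. Pads are 22 mm wide; open, the fingers measure 114 mm over their backs; the gripper's body (76 mm by 85 mm) begins 54 mm behind the grasp point. The pads swing forward as they close: fully open they stand 13 mm farther back than shut.
Start: joints at [-1.215, 0.351, 1.652, -0, 1.139, -0.085], TCP at [0.235, -0.497, 0.25] pointing down, gripper open.
Joint ranges: [-2.75, 2.75], [-0.79, 2.1], [0.01, 2.65], [-1.57, 4.71], [0.07, 3.14], [-2.87, 2.87]. Speed limits (rad/s): [2.22, 2.22, 2.79, 3.14, 3.14, 3.14].

## Interface

Orientations are given as a unit quaternion [w, x, y, z].
In Python, from rig import * gives the robot as it stands.
- The arm moves only by the shell command python3 -m pendant 'ROWS' [FORCE]. ROWS is JSON, a list of rows, each a list of 7 numbers: the shift along the world's x, y, z in mm, then the turn, a rotation vector about the world's x, y, z in degrees, then the closure, from 0 (fully open) to 1 (shut). In form: [[x, y, z, wx, wy, wz, gripper], ...]. A call has 1 to 20 rows; each row is the pose to reach, as a shift and turn from the pose commanded when the call began; what a row does not reach only later rows make up. A row lasts 1/12 s, in which the tool goes at most 41.7 mm and 7.16 degrees, less where a joint would pass 70% of its speed; a pose out of reach is approached as far as the arm can. A call with a gripper value outside its range is refused whole. The fingers move at their own pace and stop on an object; FORCE is the grip in N (left out, the last holds). Time passes only in rows, so rows that repeat a pose let the fingers close. It gives the time, the measured TCP pose, the force, the opening and the grip force at its end, in the units of the state.
- get_state(): the state, without advancing time (a new reading comes with each control period).
- camera(name): name is "side" or "top" or "wrist"; returns a dict with "color" (480x640x3 uint8, red, green, blue), "fovy" (degrees; the focal length in pixels is half the picture's height over the tangent of half this angle, whatever the lens; pixels are square), "cx", "cy" (the principal point, pixels), "position" and "attitude" of the camera in the world. Camera axes: x right, y up, looking along -z (the intrinsics and any distortion apply to the point x, -y, -z); pixel columns grow to the right and rows downward; lengths in m; the calibration is good to about 2 mm. The wrist camera is an equidistant fisheye: a pixel r from the principal point sees the ray r / f radians off the axis. A picture is of the moment at which its call begins. There is no depth.
- sign_off(): hands the job in; it is judged then, once.
The state is a dict: "clock": time; "q": joint angles; "qd": joint speeds; "joint_efforts": joint torques, N m; "eef_pos": TCP position; "eef_rot": TCP orientation; "wrist_force": force on the tool from outside, world axes, zero at the start; "wrist_torque": the same for the moment, N m; "finger_gap": opening from 0.0 (shut) to 1.0 (fully open); "grip_force": force on a finger pad.
Only numpy, scipy, OpenCV 4.12 (cv2) and the standard library are available. Lean on these libraries where they do the work, as an engineer would, in place of code of your own. Each camera call takes 0.05 s, during which the arm holds its last target. There are 200 camera calls.

## Task

The little vise has worked loose on its bracket and I want to tighten it. Slide its red jaw well open by the black knob, lift the finished brass block straight up out of the vise and set it down upright in the wooden parts tray, next to the aluminium one, without dropping it; then reach down into the narrow gap behind the bracket, grip the hidden hex head of the mounting bolt as it stands and hold it firmly so that it cannot turn while I run up the nut from the front. Finish still holding the bolt head; leave the other things on the bench where they are, and do not push hard against the bracket or the control box.

Things in the scene. Friction and masses are not known exactly. Their poses are not given: they have to be found in the camera images.
- vise: Blue sliding-jaw vise, fixed, on a steel bracket. Origin on the bench under the middle of its work seat; z up, x away from the robot, y from moving jaw to fixed jaw. In mm: bed top z 30, x -35 to 35, y -125 to 65; fixed jaw face y 20.5, top z 60; end plate y -128, top z 56. Mounting ear in front of the bracket plate: x 73 to 85, y 50 to 140, top z 80, with the brass nut on its front.
- bracket: Steel angle bracket screwed to the bench; origin and axes those of the vise. Upright plate x 85 to 93, y -65 to 155, top z 85 mm; foot 8 mm thick in front of it. Behind the plate is the free gap, down to the bench (z 0), open at the top and at both ends. The bolt passes through the plate at y 100, z 50.
- jaw (a joint): Red moving jaw, m: 0 closed, grows as it slides to the vise's -y, up to 0.045. Unlocked: slides with about 3 N of drag, stays where left. Its lip hooks 5 mm over the ledge at the block's foot: the block cannot come up until it has slid 6 mm; well open is 15 mm or more. Closed, it spans y -57.5 to -20.5, top z 57.5 mm, 66 mm wide in x (vise frame).
- jaw_knob (a point): Middle of the black upright round knob on top of the jaw, 26 mm across, 27 mm tall (its underside 66.5, its top 93.5 mm above the bench; the jaw's top is at 57.5 mm). At x 0, y -42 mm in the vise frame when closed; moves with the jaw, pull it along the vise's -y.
- block: The finished brass block: 30 mm (x) by 40 mm (y), 34 mm tall, 0.2 to 0.4 kg, 18 mm round recess in its top, a ledge 5 mm deep and 8 mm tall along the foot of its -y side. Origin: centre of the underside of the 30 by 40 body, z up. Starts upright on the vise bed, axes along the vise's, at y 0 and within 6 mm of x 0; its x faces, 30 mm apart, are free to grip.
- tray: Open wooden parts tray with dark green lining, 190 mm (x) by 130 mm (y), 24 mm tall, walls 6 mm, fixed. Origin under its centre; inner floor 6 mm above the bench. The aluminium block stands in its +x half; the -x half is empty. It may stand on the robot's left or right.
- twin: Aluminium block of the same shape and size as the brass one, loose, already in the tray: leave it where it is. Origin at the centre of its underside.
- bolt: Mounting bolt; its dark hex head, hidden behind the plate, is 22 mm across flats, 9 mm thick. Origin: head centre, 7.5 mm behind the plate, 50 mm above the bench (a 3 mm washer between). x: bolt axis, away from the plate. y: square to a pair of flats, upright within 0.12 rad, so grip from above, closing along the vise's y. Turns in place with 0.03 N m of drag; does not shift.
- bolt_corner (a point): The uppermost corner of the hex head, 12.7 mm above the bolt's axis; it moves only when the bolt turns.
- control_box: Grey steel control box, fixed, 90 mm (x) by 180 mm (y), 82 mm tall, standing parallel behind the bracket plate: the gap between them is 46 to 54 mm. Origin on the bench under its centre; x as the vise's.
- driver_stand: Round rotary stand with upright screwdrivers, fixed, 120 mm across, 124 mm tall; it stands on the other side from the tray. Origin under its centre.
- spanner: Steel open-ended spanner, 190 mm long, lying on the mat; leave alone.
- watch_case: Steel watch with a dark blue dial, 41 mm across, 11 mm tall; leave alone.
- loupe: Black eye loupe, 38 mm across, 36 mm tall; leave alone.
- oil_bottle: Amber oil bottle, 28 mm across, 52 mm tall; leave alone.
- movement_holder: Watch movement in a 50 mm square black and aluminium holder; leave alone.
- dust_bell: Glass dust cover with a small metal knob, 68 mm across, 59 mm tall; leave alone.
Mind the look-alikes: they are no part of the job. What is shaped like the block but purple or turquoise is not meant.

How it is judged:
By the outcome, as a careful person would: the job done as asked, in the order asked, and still so for the second after the job is handed in, while the arm keeps its last pose, push and grip.
It also fails if it takes over 48 s, if anything falls off the work surface, if the arm or the gripper's body presses on something with over 40 N, if the wrist force passes 120 N, or if a joint passes its speed limit or range.

## Working session

There is one attempt and no reset: what is moved stays moved. The work goes in short steps, Python scripts to look and compute and a shell command to move; the robot and the scene stay as the last step left them, time stands still between calls to the robot, and variables do not carry over. Pictures are saved under pics/ and viewed, at most 11 in all, crops included, and the job is handed in when it is done.

```bash
ls; mkdir -p pics
cat > h.py <<'E'
from rig import *
import numpy as np, cv2
from scipy.spatial.transform import Rotation as R
def rot(c):
    a=np.array(c["attitude"],float)
    return a if a.shape==(3,3) else R.from_quat(a[[1,2,3,0]]).as_matrix()
def ray(c,u,v):
    f=240/np.tan(np.radians(c["fovy"])/2)
    x,y=(u-c["cx"])/f,(v-c["cy"])/f
    return x,y
E
python3 - <<'E'
from h import *
for n in ("top","side"):
    c=camera(n); cv2.imwrite(f"pics/{n}0.png",c["color"][:,:,::-1]); np.save(f"pics/{n}0.npy",c,allow_pickle=True)
    print({k:v for k,v in c.items() if k!="color"})
print(get_state())
E
```

```text
pics
{'fovy': 43.968418932995206, 'cx': 318.0431763474772, 'cy': 238.20684548069502, 'position': array([0.39675269, 0.00364488, 1.30669138]), 'attitude': array([ 0.70784892,  0.03198278, -0.04107196, -0.70444312])}
{'fovy': 50.845147130245564, 'cx': 323.3287324101123, 'cy': 242.39174855462545, 'position': array([ 0.50030072, -0.79683081,  0.9528952 ]), 'attitude': array([ 0.93209627,  0.3610484 , -0.00093919, -0.028978  ])}
{'clock': 0.1, 'q': array([-1.21461702e+00,  3.51165973e-01,  1.65232794e+00, -1.49689026e-05,
        1.13911994e+00, -8.46001173e-02]), 'qd': array([-0.00157458, -0.00201792, -0.00353275,  0.00141172, -0.00099622,
       -0.00089427]), 'joint_efforts': array([ 7.48547227e-04, -5.06833613e+01, -2.91876733e+01, -4.73174259e-05,
        2.66075331e-03, -1.49951825e-05]), 'eef_pos': array([ 0.23458047, -0.49716843,  0.24953345]), 'eef_rot': array([-5.04979960e-04,  9.75811516e-01,  2.18612955e-01, -7.58550242e-05]), 'wrist_force': array([-0.65741949,  0.53738958, -0.29992187]), 'wrist_torque': array([-0.0369987 ,  0.05074002,  0.02608063]), 'grip_force': 0.0, 'finger_gap': 1.0016130515946802}
```

View pics/top0.png

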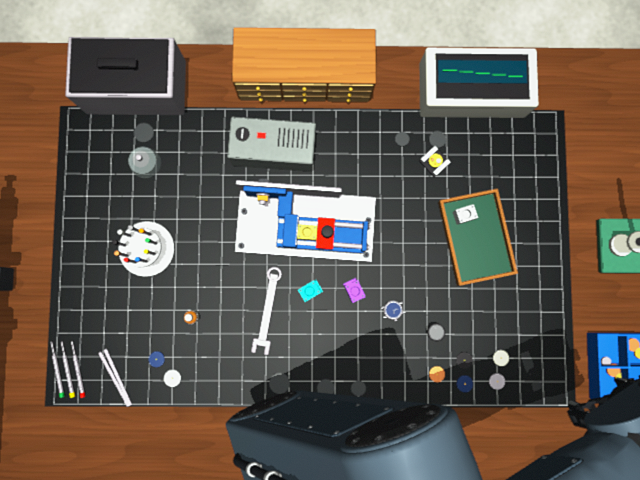

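View pics/side0.png

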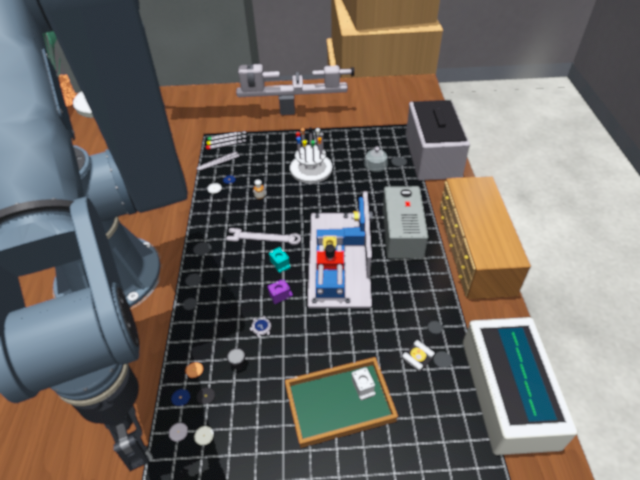

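View crop.

The top view shows the vise around (307,232), red jaw (327,233), block (307,231), the bracket plate running from (237,183) to (340,190), the box at (272,140), the tray at (478,237) with the twin at (466,213). I'll zoom in for the measurements.

```bash
cat >> h.py <<'E'
def cast(c,u,v,z):
    x,y=ray(c,u,v); d=rot(c)@np.array([x,-y,-1.]); p=np.array(c["position"])
    return p+d*(z-p[2])/d[2]
def load(n): return np.load(n,allow_pickle=True).item()
def mask(c,lo,hi,roi,n=1):
    h=cv2.cvtColor(c["color"],cv2.COLOR_RGB2HSV); m=cv2.inRange(h,np.array(lo),np.array(hi))
    k=np.zeros_like(m);x0,y0,x1,y1=roi;k[y0:y1,x0:x1]=m[y0:y1,x0:x1]
    cs,_=cv2.findContours(k,cv2.RETR_EXTERNAL,cv2.CHAIN_APPROX_NONE)
    return sorted(cs,key=cv2.contourArea)[::-1][:n],k
E
python3 - <<'E'
from h import *
c=load("pics/top0.npy")
im=c["color"][110:290,220:400,::-1]
cv2.imwrite("pics/crop.png",cv2.resize(im,(600,600),interpolation=cv2.INTER_CUBIC)) if 0 else cv2.imwrite("pics/crop.png",cv2.resize(im,None,fx=3.33,fy=3.33,interpolation=cv2.INTER_CUBIC))
def rep(name,lo,hi,roi,z):
    for k in mask(c,lo,hi,roi)[0]:
        r=cv2.minAreaRect(k); b=cv2.boxPoints(r)
        print(name,np.round(r[0],1),np.round(r[1],1),round(r[2],1),'ctr',cast(c,*r[0],z).round(4)[:2],'cor',[cast(c,*p,z).round(4)[:2].tolist() for p in b])
rep("tray",(8,100,80),(22,255,255),(430,180,530,295),.024)
rep("lining",(50,80,30),(90,255,200),(430,180,530,295),.006)
rep("box",(40,5,90),(100,90,255),(220,110,320,170),.082)
rep("plate",(0,0,150),(180,60,255),(230,175,350,200),.085)
rep("block",(22,80,100),(35,255,255),(290,215,325,250),.064)
rep("red",(0,150,100),(6,255,255),(310,210,345,260),.0575)
rep("twin",(0,0,150),(180,60,255),(450,200,485,225),.040)
rep("knob",(0,0,0),(180,255,70),(319,223,336,242),.0935)
E
```

```text
tray [478.3 236.5] [89.5 60.8] 77.1 ctr [ 0.5356 -0.3616] cor [[0.6163, -0.2764], [0.6473, -0.4075], [0.4557, -0.4457], [0.4259, -0.3164]]
lining [477.3 236.8] [80.4 49.9] 77.0 ctr [ 0.5368 -0.3646] cor [[0.6113, -0.292], [0.6373, -0.4011], [0.463, -0.4364], [0.4379, -0.3287]]
box [269.5 139.5] [59. 99.] 90.0 ctr [0.7322 0.0912] cor [[0.7952, 0.1966], [0.7969, -0.0128], [0.6697, -0.0133], [0.6683, 0.1939]]
plate [288.5 185.7] [105.5   4.3] 4.2 ctr [0.6332 0.0502] cor [[0.6361, 0.1599], [0.6451, 0.1595], [0.6302, -0.0598], [0.6212, -0.0592]]
block [306.8 231.9] [19.1 14.5] 4.4 ctr [0.539  0.0116] cor [[0.5251, 0.0327], [0.5557, 0.0306], [0.5529, -0.0095], [0.5223, -0.0073]]
red [325.1 232.8] [16.  30.1] 4.8 ctr [ 0.538 -0.027] cor [[0.5074, -0.0076], [0.5714, -0.0126], [0.5687, -0.0465], [0.5047, -0.0413]]
twin [466.7 213.1] [15.2 19. ] 71.6 ctr [ 0.5845 -0.3331] cor [[0.5935, -0.3086], [0.6068, -0.3479], [0.5755, -0.3576], [0.5622, -0.3184]]
knob [327.2 227.2] [8.1 2.6] 7.1 ctr [ 0.5455 -0.0304] cor [[0.5438, -0.0218], [0.5492, -0.0225], [0.5472, -0.0389], [0.5418, -0.0383]]
```

View pics/crop.png

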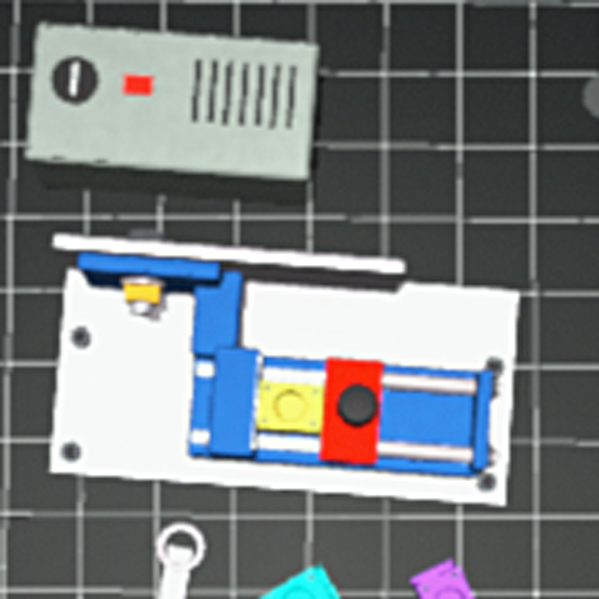

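The crop confirms the layout: jaw and knob at crop (356,404), block at (291,405), nut at (142,290), plate along (55,240)–(405,266), box front top edge (27,158)–(308,180). The vise origin comes to about (0.541, 0.012) with a yaw of about −4.1°. I'll hover over the knob and refine with the wrist camera.

```bash
python3 -m pendant '[[150,230,-25,0,0,30,0],[304,467,-50,0,0,60.7,0],[304,467,-50,0,0,60.7,0],[304,467,-50,0,0,60.7,0],[304,467,-50,0,0,60.7,0],[304,467,-50,0,0,60.7,0],[304,467,-50,0,0,60.7,0],[304,467,-50,0,0,60.7,0],[304,467,-50,0,0,60.7,0],[304,467,-50,0,0,60.7,0],[304,467,-50,0,0,60.7,0],[304,467,-50,0,0,60.7,0],[304,467,-50,0,0,60.7,0],[304,467,-50,0,0,60.7,0],[304,467,-50,0,0,60.7,0],[304,467,-50,0,0,60.7,0],[304,467,-50,0,0,60.7,0],[304,467,-50,0,0,60.7,0]]'
python3 - <<'E'
from h import *
c=camera("wrist"); np.save("pics/w1.npy",c,allow_pickle=True)
cv2.imwrite("pics/w1.png",c["color"][:,:,::-1])
print({k:v for k,v in c.items() if k!="color"}); print(get_state()["q"])
E
```

```text
clock: 1.6
eef_pos: [0.5382, -0.0313, 0.2]
eef_rot: [-0.0, 0.732, 0.681, -0.0]
wrist_force: [0.0, -0.6, 0.8]
finger_gap: 0.999
grip_force: 0.0
{'fovy': 65.70646984690485, 'cx': 317.7448244075489, 'cy': 241.43500831771323, 'position': array([0.54501409, 0.04965738, 0.32259815]), 'attitude': array([ 0.98668999, -0.15862997,  0.00564513, -0.03532051])}
[-1.44481520e-01  3.89373797e-01  1.73049102e+00 -7.02466151e-05
  1.02173436e+00 -7.24735081e-02]
```

View pics/w1.png

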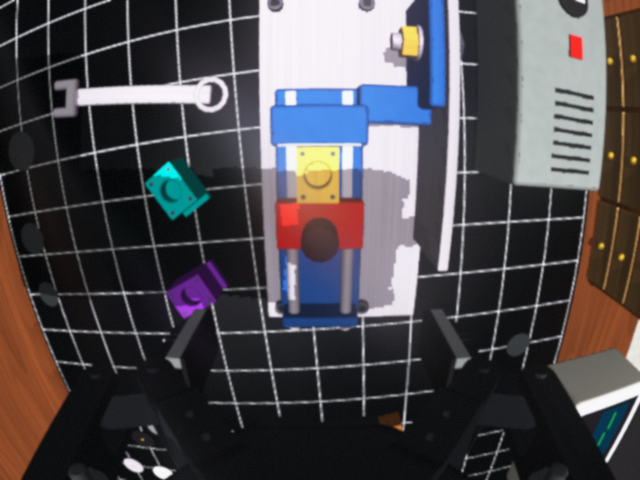

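The wrist view shows the knob at (320,240), the block at (318,174), the plate top edge from (456,0) to (443,270), and the box front edge near x≈510. The bolt head is faintly visible near (458,45). I'll cast these to points.

```bash
cat >> h.py <<'E'
def wcast(c,u,v,z):
    f=240/np.tan(np.radians(c["fovy"])/2); x,y=u-c["cx"],v-c["cy"]; r=np.hypot(x,y); t=r/f; s=np.sin(t)/max(r,1e-9)
    d=rot(c)@np.array([x*s,-y*s,-np.cos(t)]); p=np.array(c["position"]); return p+d*(z-p[2])/d[2]
E
python3 - <<'E'
from h import *
c=load("pics/w1.npy")
def rep(name,lo,hi,roi,z):
    for k in mask(c,lo,hi,roi)[0]:
        pts=np.array([wcast(c,*p,z)[:2] for p in k[:,0].astype(float)])*1000
        r=cv2.minAreaRect(pts.astype(np.float32)); print(name,cv2.boundingRect(k),np.round(r[0],1),np.round(r[1],1),round(r[2],1))
rep("block",(22,80,80),(35,255,255),(285,140,350,204),.064)
rep("red",(0,150,60),(6,255,255),(265,190,375,260),.0575)
rep("knob",(0,0,0),(180,255,60),(296,215,345,265),.0935)
rep("knob2",(0,0,0),(180,140,60),(296,215,345,265),.0935)
rep("fixed",(105,100,60),(125,255,255),(265,100,372,146),.060)
rep("plate",(0,0,120),(180,50,255),(430,0,466,275),.085)
rep("box",(35,5,70),(100,90,255),(470,0,610,200),.082)
print(c["color"][20:280:40,425:520:5].mean(2).astype(int))
E
```

```text
block (297, 147, 42, 30) [542.9  22.8] [20.4 28.6] 85.9
red (277, 201, 86, 48) [540.8 -24.8] [35.5 63.8] 87.0
knob (303, 250, 14, 11) [533.3 -35.1] [ 1.9 11. ] 51.7
knob2 (303, 250, 14, 11) [533.3 -35.1] [ 1.9 11. ] 51.7
fixed (271, 100, 101, 46) [547.3  50.2] [32.2 70. ] 86.1
plate (433, 0, 33, 275) [640.7  35.8] [193.   25.3] 85.4
box (512, 0, 95, 191) [730.2  79.3] [159.8  89.4] 86.1
[[ 59 112 144 140  77 233 235  74  43  42  38  49  49  50  52  50  49  52
   71]
 [ 56  99 145 138  92 221 235 181  44  42  39  49  49  50  49  50  51  52
   53]
 [ 55 100 147 140  95 225 235 117  77  42  42  50  48  49  50  51  51  52
   55]
 [ 74  71  70  70  70 235 232  56 147  48  46  52  52  51  50  53  51  50
   81]
 [ 69  69  68  69 121 235 204  48 139  47  45  43  42  41  40  44  48  53
  159]
 [ 67  65  64  65 236 231  47  47  80  42  41  41  45  52  60  81  82 136
  143]
 [ 46  56  63 234 236  52  40 114  38  36  34  31  31  26  28  27 147  24
   23]]
```

```bash
python3 -m pendant '[[1,2,-38,0,0,0,0.3],[1,2,-76,0,0,0,0.3],[1,2,-105,0,0,0,0.3],[1,2,-115,0,0,0,0.3],[1,2,-115,0,0,0,0.8],[1,2,-115,0,0,0,0.8],[1,2,-115,0,0,0,0.8],[1,2,-115,0,0,0,0.8],[1,2,-115,0,0,0,0.8],[1,2,-115,0,0,0,0.8],[1,2,-115,0,0,0,0.8]]' 40
```

```text
clock: 2.57
eef_pos: [0.5396, -0.0287, 0.087]
eef_rot: [0.0, 0.732, 0.682, -0.0]
wrist_force: [-5.7, -1.9, 4.5]
finger_gap: 0.289
grip_force: 39.5
```

```bash
python3 -m pendant '[[-0.4,-5,0,0,0,0,0.8],[-0.8,-11,0,0,0,0,0.8],[-1.3,-18,0,0,0,0,0.8],[-1.8,-25,0,0,0,0,0.8],[-1.9,-27,0,0,0,0,0.8],[-1.9,-27,0,0,0,0,0.8],[-1.9,-27,0,0,0,0,0.8]]'
```

```text
clock: 3.15
eef_pos: [0.5378, -0.0559, 0.087]
eef_rot: [0.0, 0.732, 0.682, -0.0]
wrist_force: [-5.8, -2.8, 4.8]
finger_gap: 0.29
grip_force: 39.6
```

```bash
python3 -m pendant '[[0,0,0,0,0,0,0.2],[0,0,0,0,0,0,0.2],[0,0,0,0,0,0,0.2],[0,0,0,0,0,0,0.2],[0,0,40,0,0,0,0.2],[0,0,80,0,0,0,0.2],[0,0,80,0,0,0,0.2]]'
python3 - <<'E'
from h import *
c=camera("wrist"); np.save("pics/w2.npy",c,allow_pickle=True); s=get_state(); print(s["eef_pos"],s["wrist_force"])
def rep(name,lo,hi,roi,z):
    for k in mask(c,lo,hi,roi)[0]:
        pts=np.array([wcast(c,*p,z)[:2] for p in k[:,0].astype(float)])*1000
        r=cv2.minAreaRect(pts.astype(np.float32)); print(name,cv2.boundingRect(k),np.round(r[0],1),np.round(r[1],1),round(r[2],1))
rep("block",(22,80,80),(35,255,255),(240,60,400,300),.064)
rep("red",(0,150,60),(6,255,255),(200,100,440,400),.0575)
cv2.imwrite("pics/w2.png",c["color"][:,:,::-1])
E
```

```text
clock: 3.73
eef_pos: [0.5409, -0.0559, 0.1718]
eef_rot: [0.004, 0.732, 0.682, 0.003]
wrist_force: [-0.1, -0.9, 1.7]
finger_gap: 0.803
grip_force: 0.0
[ 0.53979669 -0.05570176  0.16889114] [-0.00656782  0.67421128 -0.81585226]
block (285, 111, 48, 66) [542.3  12.6] [40.6 28.7] 86.2
red (263, 214, 97, 52) [538.8 -51.9] [36.1 63.6] 85.5
```

View pics/w2.png

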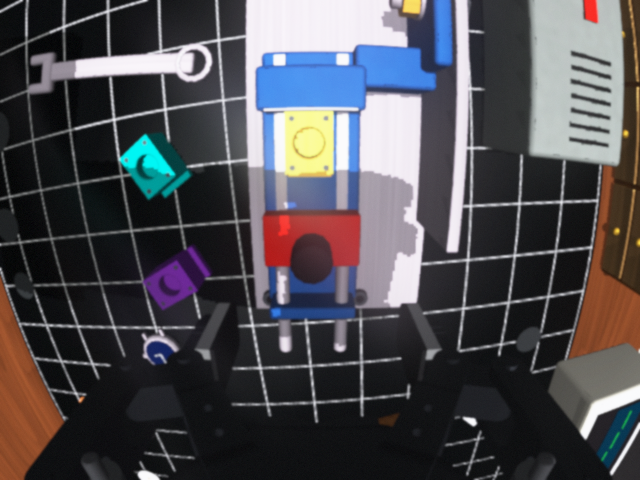

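The jaw is open 27 mm: the red centre moved from y −25 to −52. The block stands free at pixel (309,143), and there is a clear gap between its ledge and the jaw.

```bash
python3 -m pendant '[[2,34,0,0,0,0,0],[3,67.5,0,0,0,0,0],[3,67.5,-30,0,0,0,0.1],[3,67.5,-65,0,0,0,0.2],[3,67.5,-95,0,0,0,0.3],[3,67.5,-111,0,0,0,0.3],[3,67.5,-111,0,0,0,0.3],[3,67.5,-111,0,0,0,0.8],[3,67.5,-111,0,0,0,0.8],[3,67.5,-111,0,0,0,0.8],[3,67.5,-111,0,0,0,0.8],[3,67.5,-111,0,0,0,0.8],[3,67.5,-111,0,0,0,0.8],[3,67.5,-111,0,0,0,0.8]]' 50
```

```text
clock: 4.95
eef_pos: [0.5416, 0.012, 0.0554]
eef_rot: [0.001, 0.732, 0.682, 0.001]
wrist_force: [-1.3, -0.4, 8.3]
finger_gap: 0.345
grip_force: 51.1
```

```bash
python3 -m pendant '[[0,0,8,0,0,0,0.8],[0,0,25,0,0,0,0.8],[0,0,55,0,0,0,0.8],[0,0,85,0,0,0,0.8],[0,0,100,0,0,0,0.8],[0,0,100,0,0,0,0.8]]' 60
python3 - <<'E'
from h import *
s=get_state(); print(s["wrist_force"],s["eef_pos"])
c=camera("side"); t=load("pics/top0.npy")
# tray: lining rim corners in both views
k=mask(t,(8,100,80),(22,255,255),(430,180,530,295))[0][0]
print(cv2.approxPolyDP(k,5,True)[:,0].tolist())
g=mask(c,(8,100,80),(22,255,255),(280,350,405,450))[0][0]; a=cv2.approxPolyDP(g,5,True)[:,0].astype(float)
print([(p.tolist(),cast(c,*p,.024).round(4)[:2].tolist()) for p in a])
l=mask(c,(50,60,20),(90,255,200),(280,350,405,450))[0][0]; r=cv2.boxPoints(cv2.minAreaRect(l)); print('lin',[cast(c,*p,.006).round(4)[:2].tolist() for p in cv2.approxPolyDP(l,5,True)[:,0].astype(float)])
w=mask(c,(0,0,150),(180,60,255),(345,360,380,400))[0][0]; print('twin',cv2.boundingRect(w),[cast(c,*p,.04).round(4)[:2].tolist() for p in cv2.approxPolyDP(w,3,True)[:,0].astype(float)])
E
```

```text
clock: 5.45
eef_pos: [0.5423, 0.012, 0.1578]
eef_rot: [0.002, 0.732, 0.682, 0.002]
wrist_force: [1.1, 0.2, -3.6]
finger_gap: 0.337
grip_force: 60.4
[ 1.13409923  0.18425723 -3.57936768] [0.54225168 0.01202032 0.15782956]
[[497, 188], [439, 201], [459, 285], [517, 273]]
[([375.0, 357.0], [0.6174, -0.2773]), ([285.0, 380.0], [0.4321, -0.3168]), ([300.0, 446.0], [0.4589, -0.449]), ([395.0, 420.0], [0.6385, -0.4117])]
lin [[0.6127, -0.29], [0.6019, -0.2939], [0.6115, -0.3493], [0.5864, -0.3603], [0.5666, -0.2961], [0.4428, -0.3214], [0.4642, -0.424], [0.6317, -0.3898]]
twin (352, 367, 23, 24) [[0.5928, -0.3072], [0.566, -0.3164], [0.5759, -0.3552], [0.606, -0.3467]]
```

```bash
python3 -m pendant '[[-2,-15,0,0,0,1,0.8],[-6,-45,0,0,0,3,0.8],[-10,-80,0,0,0,5,0.8],[-15,-115,0,0,0,7,0.8],[-19,-150,0,0,0,8,0.8],[-24,-185,0,0,0,9,0.8],[-28,-220,0,0,0,10,0.8],[-32,-255,0,0,0,12,0.8],[-37,-290,0,0,0,14,0.8],[-41,-325,0,0,0,15,0.8],[-45,-355,0,0,0,16,0.8],[-48,-372,-5,0,0,16,0.8],[-48,-379,-25,0,0,16,0.8],[-48,-379,-55,0,0,16,0.8],[-48,-379,-85,0,0,16,0.8],[-48,-379,-105,0,0,16,0.8],[-48,-379,-114,0,0,16,0.8],[-48,-379,-114,0,0,16,0.8],[-48,-379,-114,0,0,16,0.8]]'
python3 - <<'E'
from h import *
c=camera("wrist"); np.save("pics/w3.npy",c,allow_pickle=True); cv2.imwrite("pics/w3.png",c["color"][:,:,::-1]); s=get_state(); print(s["eef_pos"],s["wrist_force"])
E
```

```text
clock: 7.08
eef_pos: [0.4928, -0.3666, 0.0399]
eef_rot: [-0.0, 0.63, 0.777, 0.0]
wrist_force: [0.7, -0.0, -2.8]
finger_gap: 0.339
grip_force: 60.1
[ 0.49327764 -0.36701676  0.04080158] [-0.40322038  0.7606607  -2.40276412]
```

View pics/w3.png

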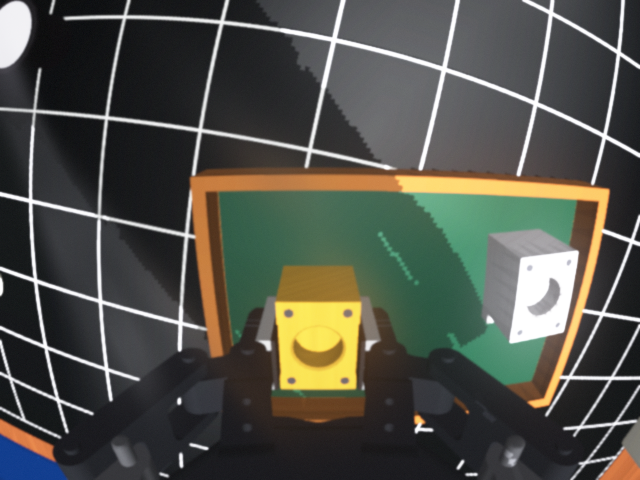

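The block at (318,330) is held square and upright in the empty half of the tray, with the twin at (530,285) well clear. Next I lower the last 9 mm gently.

```bash
python3 -m pendant '[[0,0,-2,0,0,0,0.8],[0,0,-4,0,0,0,0.8],[0,0,-6,0,0,0,0.8],[0,0,-7.5,0,0,0,0.8],[0,0,-8.5,0,0,0,0.8],[0,0,-8.5,0,0,0,0.8],[0,0,-8.5,0,0,0,0.8]]'
```

```text
clock: 7.72
eef_pos: [0.4928, -0.3669, 0.0315]
eef_rot: [0.0, 0.63, 0.777, 0.0]
wrist_force: [0.1, 0.3, -3.3]
finger_gap: 0.339
grip_force: 60.2
```

```bash
python3 -m pendant '[[0,0,-0.5,0,0,0,0.8],[0,0,-1,0,0,0,0.8],[0,0,-1.5,0,0,0,0.8],[0,0,-1.5,0,0,0,0.8]]'
```

```text
clock: 8.05
eef_pos: [0.4928, -0.367, 0.0315]
eef_rot: [-0.0, 0.63, 0.777, -0.0]
wrist_force: [-6.5, 4.8, 14.6]
finger_gap: 0.342
grip_force: 62.6
```

Firm contact with the tray floor. Now I release and lift.

```bash
python3 -m pendant '[[0,0,1,0,0,0,0.55],[0,0,1,0,0,0,0.4],[0,0,1,0,0,0,0.4],[0,0,1,0,0,0,0.4],[0,0,1,0,0,0,0.4],[0,0,10,0,0,0,0.4],[0,0,40,0,0,0,0.4],[0,0,80,0,0,0,0.4],[0,0,120,0,0,0,0.4],[0,0,140,0,0,0,0.2],[0,0,140,0,0,0,0.2]]'
python3 - <<'E'
from h import *
c=camera("wrist"); np.save("pics/w4.npy",c,allow_pickle=True); cv2.imwrite("pics/w4.png",c["color"][:,:,::-1]); s=get_state(); print(s["eef_pos"],s["wrist_force"],s["q"])
E
```

```text
clock: 8.97
eef_pos: [0.4945, -0.3683, 0.176]
eef_rot: [0.004, 0.63, 0.777, -0.0]
wrist_force: [0.1, 0.2, 0.7]
finger_gap: 0.798
grip_force: 0.0
[ 0.49364787 -0.36760688  0.1731284 ] [-0.54782182 -0.20966341 -0.31039725] [-7.15703509e-01  5.49053393e-01  1.54786271e+00 -7.33594811e-06
  1.03955513e+00 -9.24448305e-01]
```

View pics/w4.png

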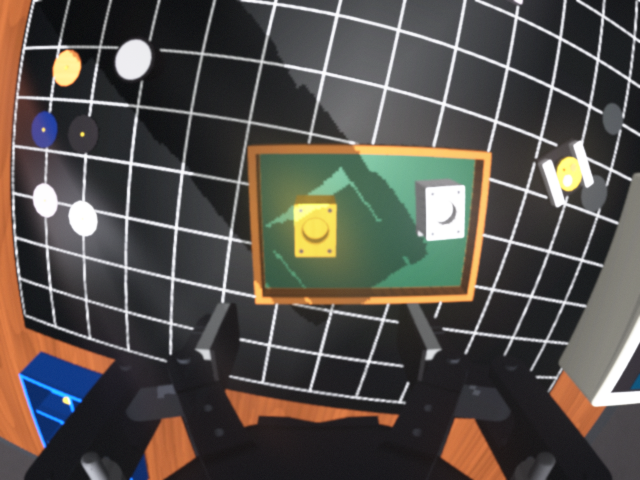

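The brass block stands upright at (315,229) in the tray with the twin at (440,210) undisturbed. I'll move over behind the bracket, with the camera on the far side, to view the bolt head.

```bash
python3 -m pendant '[[6,12,0,0,0,-3,0],[19,35,0,0,0,-9,0],[38,70,0,0,0,-16,0],[57,105,0,0,0,-23,0],[76,140,0,0,0,-30,0],[95,174,0,0,0,-37,0],[113,208,0,0,0,-44,0],[132,242,0,0,0,-51,0],[150,276,0,0,0,-58,0],[169,310,0,0,0,-65,0],[187,344,0,0,0,-72,0],[206,378,0,0,0,-79,0],[224,412,0,0,0,-86,0],[240,442,0,0,0,-93,0],[252,463,0,0,0,-99,0],[257,472,0,0,0,-104,0],[257,472,0,0,0,-106,0],[257,472,0,0,0,-106,0],[257,472,0,0,0,-106,0],[257,472,0,0,0,-106,0]]'
python3 - <<'E'
from h import *
c=camera("wrist"); np.save("pics/w5.npy",c,allow_pickle=True); cv2.imwrite("pics/w5.png",c["color"][:,:,::-1]); s=get_state(); print(s["eef_pos"],s["eef_rot"],s["q"],c["position"])
E
```

```text
clock: 10.68
eef_pos: [0.7494, 0.1046, 0.1694]
eef_rot: [0.0, 0.999, -0.035, -0.001]
wrist_force: [0.1, -1.1, 0.8]
finger_gap: 0.998
grip_force: 0.0
[0.74953453 0.10447461 0.16963833] [ 6.00173612e-05  9.99385888e-01 -3.50387657e-02 -3.59236402e-04] [ 7.70231499e-02  8.11863832e-01  1.08351734e+00 -4.10664067e-05
  1.24693887e+00  1.71792444e+00] [0.83103784 0.09947337 0.29185511]
```

View pics/w5.png

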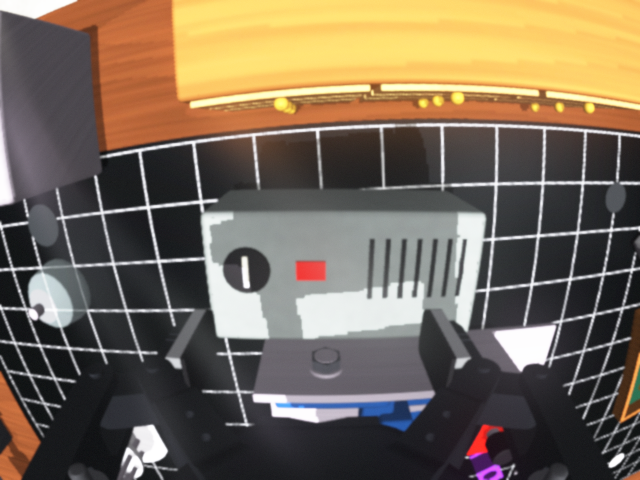

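The bolt head is visible at (326,362) behind the plate. I'll enlarge it.

Run:
```python
from h import *
c=load("pics/w5.npy"); im=c["color"][335:395,286:366,::-1].astype(float)
im=np.clip((im-20)*1.6,0,255).astype(np.uint8)
cv2.imwrite("pics/hex.png",cv2.resize(im,None,fx=10,fy=10,interpolation=cv2.INTER_CUBIC))
```

```text
(no output)
```

View pics/hex.png

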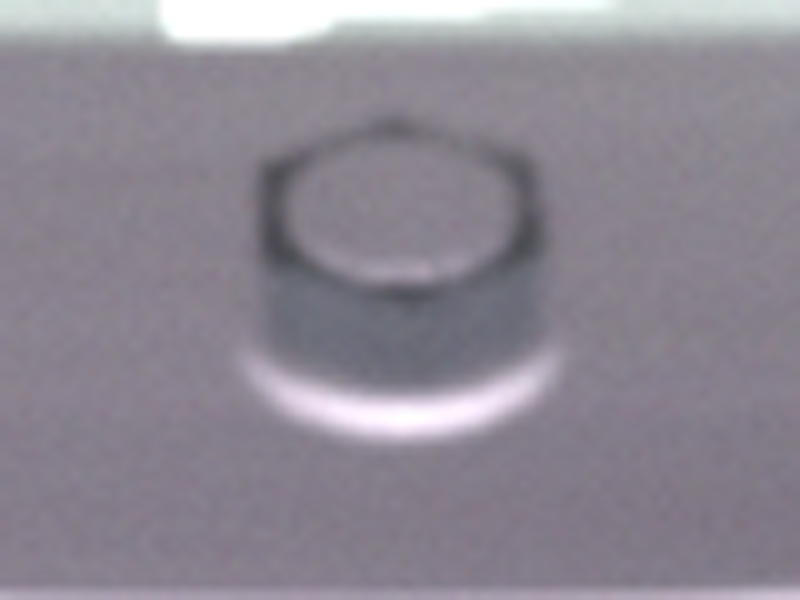

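The hex shows its rear-face corners in the crop at about (395,118), (540,163), (545,255), (410,297), (262,262), (262,168), so it is nearly upright.

Run:
```python
from h import *
c=load("pics/w5.npy")
yaw=np.radians(-4.1); ex=np.array([np.cos(yaw),np.sin(yaw),0]); ey=np.array([-np.sin(yaw),np.cos(yaw),0])
def d(u,v):
    f=240/np.tan(np.radians(c["fovy"])/2); x,y=u-c["cx"],v-c["cy"]; r=np.hypot(x,y); t=r/f; s=np.sin(t)/r
    return rot(c)@np.array([x*s,-y*s,-np.cos(t)])
cr=np.array([(395,118),(540,163),(545,255),(410,297),(262,262),(262,168)],float)/10-.45+[286,335]
p=np.array(c["position"])
for O in (np.array([.5424,.0129,0]),np.array([.5436,.0141,0])):
    P=O+ex*.105; q=np.array([p+d(*k)*((P-p)@ex)/(d(*k)@ex) for k in cr])
    rel=q-O; Y=rel@ey*1e3; Z=q[:,2]*1e3
    cen=np.array([Y.mean(),Z.mean()]); a=np.degrees(np.arctan2(Z-cen[1],Y-cen[0]))%60
    print(np.c_[Y,Z].round(1).tolist(),cen.round(1),'ang mod60',a.round(1), np.hypot(Y-cen[0],Z-cen[1]).round(1))
# plate back edge top and box front edge along column of bolt
col=c["color"][325:400,315:338].mean((1,2)).round().astype(int); print(col.tolist())
# world ground: cast centre at z=.05
for v in (337,338,339,392,394,396): print(v,(wcast(c,326,v,.082 if v<350 else .085)-O)@ex)
for u,v in [(326,394)]: print(R.from_matrix(rot(c)).as_euler('xyz',degrees=True))
# plate top back edge direction
for u in (280,300,326,350,380): 
    g=c["color"][385:402,u].mean(1); print(u, 385+int(np.argmax(np.diff(g))), g.astype(int).tolist())
```

```text
[[100.7, 35.0], [89.0, 41.6], [89.3, 54.3], [100.0, 59.7], [111.4, 55.2], [111.6, 42.2]] [100.3  48. ] ang mod60 [31.7 29.5 30.3 31.8 32.8 32.9] [13.1 13.  12.8 11.7 13.2 12.7]
[[99.5, 36.6], [87.8, 43.2], [88.1, 55.8], [98.7, 61.2], [110.1, 56.7], [110.3, 43.8]] [99.1 49.5] ang mod60 [31.7 29.5 30.3 31.8 32.8 32.9] [13.  12.9 12.7 11.7 13.1 12.6]
[240, 240, 240, 240, 240, 240, 240, 239, 238, 232, 214, 184, 158, 138, 119, 111, 108, 108, 109, 109, 109, 107, 103, 99, 98, 99, 100, 102, 104, 104, 105, 104, 103, 104, 103, 103, 104, 101, 90, 86, 89, 90, 91, 91, 91, 92, 96, 104, 120, 144, 165, 167, 151, 126, 109, 103, 103, 103, 102, 102, 102, 101, 102, 101, 102, 102, 103, 104, 105, 121, 156, 185, 197, 198, 198]
337 0.14389710597538646
338 0.1430912865640207
339 0.1422826201499463
392 0.09719424586265753
394 0.09519608430537349
396 0.09317855043821333
[-1.83477915e+01  3.08362333e-02 -9.39789609e+01]
280 394 [104, 103, 103, 103, 104, 104, 105, 107, 119, 175, 237, 251, 253, 253, 253, 253, 252]
300 394 [103, 103, 101, 105, 105, 103, 103, 105, 106, 123, 158, 186, 198, 201, 199, 199, 194]
326 394 [102, 101, 101, 102, 103, 102, 102, 104, 102, 122, 156, 185, 198, 197, 197, 197, 195]
350 394 [101, 100, 100, 100, 100, 100, 101, 101, 105, 127, 167, 190, 195, 196, 198, 195, 187]
380 393 [100, 97, 98, 99, 98, 99, 99, 103, 129, 166, 188, 194, 195, 194, 194, 181, 156]
```

The gap runs from about x 93–95 to 142–143 mm (vise frame), the head sits at y≈100, z≈50, and it is rotated about +1.5°. I'll line up above the gap with a 1.5° tilt and descend partway.

```bash
python3 -m pendant '[[-30,0.2,0,0.5,0,0,0.4],[-65,0.4,0,1,0,0,0.4],[-88,0.4,0,1.5,-0.1,0,0.4],[-92.5,0.4,0,1.5,-0.1,0,0.4],[-92.5,0.4,-20,1.5,-0.1,0,0.4],[-92.5,0.4,-50,1.5,-0.1,0,0.4],[-92.5,0.4,-75,1.5,-0.1,0,0.4],[-92.5,0.4,-80,1.5,-0.1,0,0.4],[-92.5,0.4,-80,1.5,-0.1,0,0.4],[-92.5,0.4,-80,1.5,-0.1,0,0.4]]'
python3 - <<'E'
from h import *
c=camera("wrist"); np.save("pics/w6.npy",c,allow_pickle=True); cv2.imwrite("pics/w6.png",c["color"][:,:,::-1]); s=get_state(); print(s["eef_pos"],s["eef_rot"],s["wrist_force"])
E
```

```text
clock: 11.57
eef_pos: [0.6581, 0.1054, 0.0911]
eef_rot: [-0.013, 0.999, -0.035, 0.001]
wrist_force: [-0.0, 1.1, 0.1]
finger_gap: 0.598
grip_force: 0.0
[0.65835526 0.10544173 0.09171733] [-0.01325086  0.99928958 -0.03524395  0.00161708] [ 0.65223808 -0.81850374 -0.55663544]
```

View pics/w6.png

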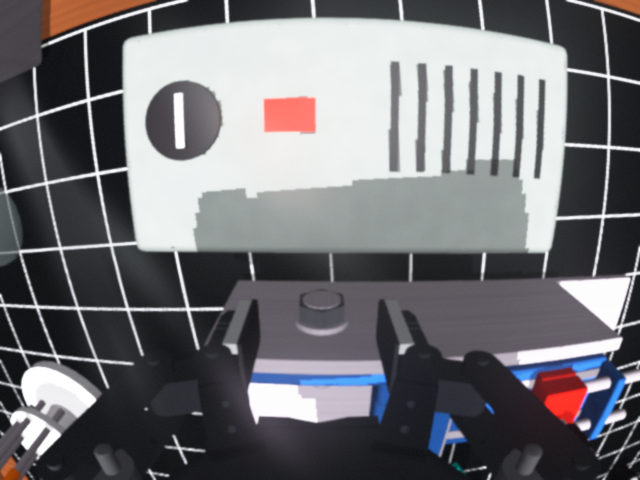

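The fingertips straddle the head (321,312) and stand just behind the plate's rear edge (row 358). I'll descend with watch on the force.

```bash
python3 -m pendant '[[0.5,0,-10,0,0,0,0.4],[0.5,0,-22,0,0,0,0.4],[0.5,0,-34,0,0,0,0.4],[0.5,0,-42,0,0,0,0.4],[0.5,0,-43,0,0,0,0.4],[0.5,0,-43,0,0,0,0.4]]'
```

```text
clock: 12.12
eef_pos: [0.6574, 0.1055, 0.046]
eef_rot: [-0.013, 0.999, -0.035, -0.0]
wrist_force: [0.3, 0.5, 1.0]
finger_gap: 0.603
grip_force: 0.0
```

```bash
python3 -m pendant '[[0,0,2,0,0,0,0.6],[0,0,2,0,0,0,0.9],[0,0,2,0,0,0,0.9],[0,0,2,0,0,0,0.9],[0,0,2,0,0,0,0.9],[0,0,2,0,0,0,0.9],[0,0,2,0,0,0,0.9]]' 30
```

```text
clock: 12.7
eef_pos: [0.6583, 0.1048, 0.05]
eef_rot: [-0.013, 0.999, -0.035, 0.001]
wrist_force: [-0.6, -6.0, 3.1]
finger_gap: 0.251
grip_force: 29.5
```

```bash
python3 -m pendant '[[0,-0.7,0,0,0,0,0.9],[0,-0.7,0,0,0,0,0.9],[0,-0.7,0,0,0,0,1],[0,-0.7,0,0,0,0,1],[0,-0.7,0,0,0,0,1],[0,-0.7,0,0,0,0,1],[0,-0.7,0,0,0,0,1]]' 100
python3 - <<'E'
from h import *
c=camera("wrist"); cv2.imwrite("pics/w7.png",c["color"][200:420,200:440,::-1].repeat(2,0).repeat(2,1)); s=get_state(); print(s["eef_pos"],s["wrist_force"],s["wrist_torque"],s["grip_force"],s["finger_gap"])
E
```

```text
clock: 13.28
eef_pos: [0.6583, 0.1047, 0.0502]
eef_rot: [-0.013, 0.999, -0.035, 0.001]
wrist_force: [-2.5, -2.3, 4.7]
finger_gap: 0.223
grip_force: 97.5
[0.65826582 0.10470314 0.05018031] [-2.02467342 -1.26385337  5.23264572] [-0.1267721   0.34143455  0.03959636] 97.50223774462938 0.22736506639306353
```

View pics/w7.png

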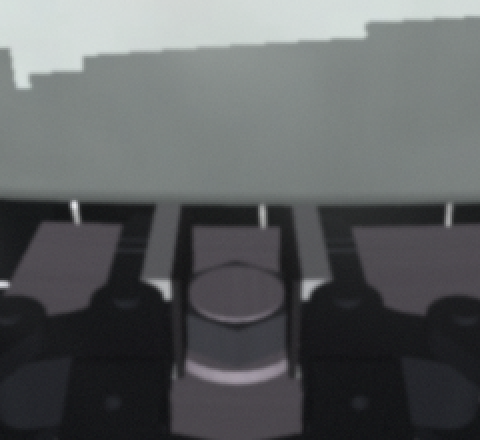

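The picture shows the head at crop (237,310) clamped between both pads on its flats, with no contact against the plate or box. The wrist forces are small and the grip is 97 N. Handing in.

```bash
python3 -c "
from rig import *
print(sign_off())"
```

```text
the job is handed in; nothing more can be done
None
```

The job is handed in at about 13 s: the jaw is open 27 mm, the brass block stands upright in the tray next to the aluminium one, and the gripper is holding the bolt head at about 97 N, with wrist forces of only a few newtons.

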